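Refit and level the tamping stand

ROBOT

A 7-joint arm with a two-finger parallel gripper is mounted at the origin on a cart in front of the work surface, level with it; the furniture and walls round the work are solid. World frame = base frame: x ahead of the robot, y to its left, z up, the work surface at z = 0. Lengths are in m, angles in rad, forces in N, time in s.
With the tool pointing down it reaches from about 0.4 to 0.85 m from the base axis. Payload 6.9 kg.
Tool frame: the origin (TCP) lies midway between the tips of the shut fingers; the grasp point (between the pads) lies 19 mm behind it; z points along the fingers, y is the line along which they close (so a half turn about z gives the same grasp; the last joint's range is limited). The gripper opens to 85 mm and grips with 20 to 120 N. Pads are 22 mm wide; open, the fingers measure 114 mm over their backs; the gripper's body (76 mm by 85 mm) begins 54 mm behind the grasp point. The pads swing forward as they close: fully open they stand 13 mm farther back than shut.
Start: joints at [1.456, 0.507, -0.238, 1.5, 0.126, 1.149, -0.155], TCP at [0.137, -0.61, 0.231] pointing down, gripper open.
Joint ranges: [-3.08, 3.08], [-0.24, 2.05], [-1.43, 1.35], [0, 2.5], [-1.52, 4.66], [0.17, 1.96], [-2.89, 2.89]. Speed limits (rad/s): [2.39, 2.39, 3.14, 3.14, 3.14, 3.14, 3.14].

INTERFACE

Orientations are given as a 3x3 rotation matrix whose columns are the frame's x, y, z axes.
In Python, from workcell import bot gives the robot as it stands.
- The arm moves only by the tool play_rows, never from a script. Its argument "plan" is a list of rows, each an object of numbers: "tx", "ty", "tz": the shift along the tool's x, y, z in units of 30 mm (1.0 is 30 mm); "wx", "wy", "wz": the turn, a rotation vector about the tool's x, y, z in units of 5 degrees (1.0 is 5 degrees); "claw": the closure, from 0 (fully open) to 1 (shut). In form: [{"tx": .., "ty": .., "tz": .., "wx": .., "wy": .., "wz": .., "claw": ..}, ...]. A call has 1 to 10 rows; each row shifts and turns the commanded pose from where the row before left it, along the tool's axes as they then stand; what a row does not reach is not made up. A row lasts 1/8 s, in which the tool goes at most 62.5 mm and 10.7 degrees, less where a joint would pass 70% of its speed; a pose out of reach is approached as far as the arm can. A call is refused whole if a number of a shift passes 1 or a number of a turn 1, either way. A call with a gripper value outside its range is refused whole. The fingers move at their own pace and stop on an object; "force" is the grip in N (left out, the last holds). Time passes only in rows, so rows that do not move let the fingers close. It gives the time, the measured TCP pose, the force, the opening and the grip force at its end, in the units of the state.
- bot.read_state(): the state, without advancing time (a new reading comes with each control period).
- bot.get_image(name): name is "scene" or "top"; returns (picture, depth): 480x640x3 uint8, blue, green, red; 480x640 float32, m along the optical axis (not along the pixel's ray), 0 where there is no reading.
- bot.camera_model(name): a dict with "fx", "fy", "cx", "cy" (pixels), "origin" and "orientation" of the camera in the world. Camera axes: x right, y down, z forward; pixel columns grow to the right and rows downward; lengths in m; the calibration is good to about 2 mm. A picture is of the moment at which its call begins. camera_model takes no time and is no camera call.
- bot.hand_in(): hands the job in; it is judged then, once.
The state is a dict: "time_s": time; "q": joint angles; "qd": joint speeds; "joint_efforts": joint torques, N m; "tool_pos": TCP position; "ee_rot": TCP orientation; "force": force on the tool from outside, world axes, zero at the start; "ft_torque": the same for the moment, N m; "finger_gap": finger opening in m; "finger_force": force on a finger pad.
Only numpy, scipy, OpenCV 4.12 (cv2) and the standard library are available. Lean on these libraries where they do the work, as an engineer would, in place of code of your own. Each camera call takes 0.05 s, during which the arm holds its last target. There are 200 camera calls.

TASK

The tamping rest has been taken off its stand for cleaning: set it back on the stand, fully home on the two locating pegs, then turn the black knob of the stand's front foot until the bubble of the rest's spirit vial lies centred between the two lines. Let go of the knob and press straight down on the middle of the rest's round rubber top with about 10 N (a kilogram's push), as in tamping, and finish while still pressing, with the bubble between its lines. Do not shove the tamper or the dosing cup about.

Things in the scene. Friction and masses are not known exactly. Their poses are not given: they have to be found in the camera images.
- rest: the loose tamping rest, aluminium, 0.4 to 0.6 kg: foot plate 84 (x) x 112 (y) x 10 mm with two 11 mm through holes at x 0, y +47 and -47 mm; on it a round post (see pad_top) and a black block with a spirit vial (see vial_middle). Origin: centre of the underside; z up. At the start it lies flat on the counter
- stand: the tamping stand, about 200 mm long, it does not slide: steel plate 124 (x) x 130 (y) x 8 mm, top 26 mm above the counter, with a tongue to -x (front, roughly towards the robot) that carries the levelling foot and knob. The plate pivots on two rubber feet at its back (x +50 mm). Origin: on the counter under the plate's middle, 110 mm behind the knob's axis; x to the back, z up
- plate_seat (a point): middle of the plate's top face, where the centre of the rest's underside belongs; axes of the plate: x to the back, y left, z normal to it. The rest fits with its x along this x (or turned by half a turn). The plate starts with its front 0.4 to 1 degree low
- peg_left (a point): tip of the left locating peg (plate y +47 mm): steel pin 8 mm in diameter, 14 mm tall, tapered over its last 6 mm to a 3 mm tip
- peg_right (a point): tip of the right locating peg (y -47 mm), the same
- knob_grip (a point): on the axis of the foot's black ribbed knob, at half its height: 37 mm in diameter, 24 mm tall, 8 mm above the tongue, so fingertips reach at most 18 mm below this point. Clockwise seen from above raises the stand's front, 6 mm per turn, 160 mm from the rear feet. It takes 0.06 N m, stays where left, and can turn over 2 rad past level
- vial_middle (a point): middle of the top of the rest's spirit vial, a yellow-green tube along x, 13 mm in diameter, in a black block 76 (x) x 20 (y) mm centred at y +29 mm, up to 34 mm above the rest's underside. Two black rings 14 mm to either side of this point are its lines
- bubble (a joint): place of the pale bubble (20 mm long) along the rest's x from the vial's middle, in m: 0 centred, between the lines within 0.004, limits 0.022. It runs to the higher end, 21 mm per degree, settling in about 1 s; positive: the +x end is higher. 1 rad of clockwise knob turn moves it 7.2 mm towards the stand's front
- pad_top (a point): centre of the round black rubber top of the rest's post, where to press. Post upright, centred at x 0, y -12 mm of the rest, 49 to 52 mm in diameter, from 10 to 48 mm above the underside. To carry the rest, grip the post across, fingers best on its x sides, away from the vial block
- tamper: bystander: coffee tamper with wooden handle, 58 mm wide, 89 mm tall, standing; origin centre of the underside
- dosing_cup: bystander: steel dosing cup, 62 mm wide, 51 mm tall; origin centre of the underside

How it is judged:
On the way, in this order (a step that is already met when the one before it is completed fails the run):
1. the rest sits fully home on the stand's two pegs (horizontal distance between rest and plate_seat below 0.004 m and z of rest in the frame of plate_seat below 0.002 m and angle between the x axis of rest and the x axis of plate_seat, either way round below 0.08 rad and angle between the z axis of rest and the z axis of plate_seat, either way round below 0.02 rad), for 0.3 s.
2. with the rest home, the bubble is centred by the foot's knob (all of step 1 and value of joint bubble between -0.004 and 0.004 m and angle between plate_seat's own z axis and vertical below 0.006 rad), for 0.5 s.
At the end, for the whole second after the job is handed in: rest home on the pegs (2 mm in height, 4 mm in place, square); bubble within 4 mm of the middle, plate level within 0.006 rad; fingers on the rubber top only (within 30 mm of its centre, over 4 N), the rest bearing on the stand with 10 to 32 N including its 4 to 6 N weight (all of step 2 and contact force between rest and stand between 10 and 32 N and contact force between the fingers and rest above 4 N and horizontal distance between the grasp point and pad_top below 0.03 m and z of the grasp point in the frame of pad_top above 0 m and contact force between the fingers and stand below 0.5 N); the arm keeps its last pose, push and grip.
It fails at once if the tamper or the dosing cup is shoved by more than 30 mm (distance of any of tamper, dosing_cup from where it was at the start of the episode above 0.03 m).
It fails at once if the rest is rammed onto the stand with more than 60 N (contact force between rest and stand above 60 N).
It also fails if it takes over 72 s, if anything falls off the work surface, if the arm or the gripper's body presses on something with over 40 N, if the wrist force passes 120 N, or if a joint passes its speed limit or range.

## Working session

There is one attempt and no reset: what is moved stays moved. The work goes in short steps, Python scripts to look and compute and a tool call to move; the robot and the scene stay as the last step left them, time stands still between calls to the robot, and variables do not carry over. Pictures are saved under pics/ and viewed, at most 10 in all, crops included, and the job is handed in when it is done.

Besides the shell and the picture viewer there is one more tool, called after "Emit:" as name(argument=value, ...) on one line, values as JSON. play_rows: Moves the arm, as the interface text tells. Its arguments: {"type":"object","properties":{"plan":{"type":"array"},"force":{"type":"number"}},"required":["plan"]}

```bash
mkdir -p pics; ls; python3 - <<'E'
from workcell import bot
import cv2, numpy as np
for n in ("scene","top"):
    im,d=bot.get_image(n); cv2.imwrite(f"pics/{n}0.png",im); np.save(f"pics/{n}0.npy",d)
    print(n,bot.camera_model(n))
s=bot.read_state(); print(s)
E
```

```text
pics
scene {'fx': 577.205481500438, 'fy': 577.205481500438, 'cx': 323.5999949490767, 'cy': 239.81882837872152, 'origin': array([0.05949509, 0.20880122, 0.76529008]), 'orientation': array([[-0.69370861, -0.53201227,  0.48552168],
       [-0.72005798,  0.49646623, -0.48480697],
       [ 0.01687814, -0.68591853, -0.72748258]])}
top {'fx': 611.960068471813, 'fy': 611.960068471813, 'cx': 321.5684672145804, 'cy': 229.00438855648767, 'origin': array([ 0.32693464, -0.27388619,  1.07512703]), 'orientation': array([[-0.02859315, -0.9805119 ,  0.19436779],
       [-0.99937129,  0.03211913,  0.01501285],
       [-0.0209632 , -0.19381632, -0.98081383]])}
{'time_s': 0.1, 'q': array([ 1.45548559,  0.50824109, -0.23751568,  1.50105801,  0.12570632,
        1.14887845, -0.15479155]), 'qd': array([-0.00072935, -0.00051172,  0.00072377, -0.00223645,  0.00035701,
       -0.00037972,  0.00143651]), 'joint_efforts': array([-4.11013127e-03, -6.21840620e+01, -2.19470389e+00, -2.50209153e+01,
        1.24909644e-02,  7.73356471e-03, -3.21891957e-05]), 'tool_pos': array([ 0.13670707, -0.60939911,  0.23051524]), 'ee_rot': array([[ 9.75717607e-01,  2.19031958e-01, -3.91637725e-04],
       [ 2.19032303e-01, -9.75716380e-01,  1.54816106e-03],
       [-4.30305967e-05, -1.59634931e-03, -9.99998725e-01]]), 'force': array([1.09670628, 1.16305094, 0.06468315]), 'ft_torque': array([-0.05154187, -0.04662262, -0.00073584]), 'finger_force': 0.0, 'finger_gap': 0.08563543745375868}
```

View pics/scene0.png

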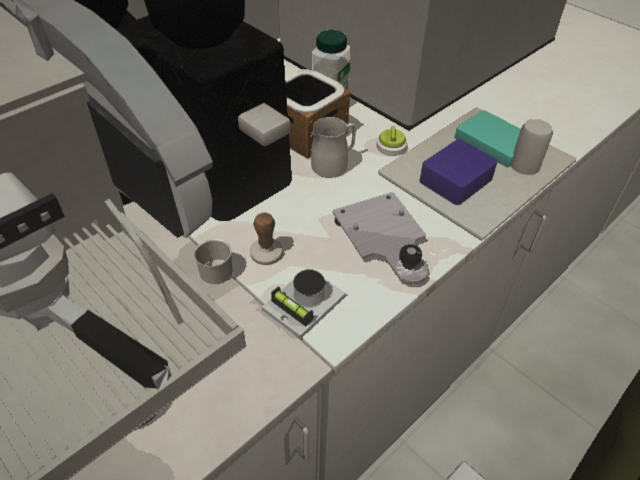

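View pics/top0.png

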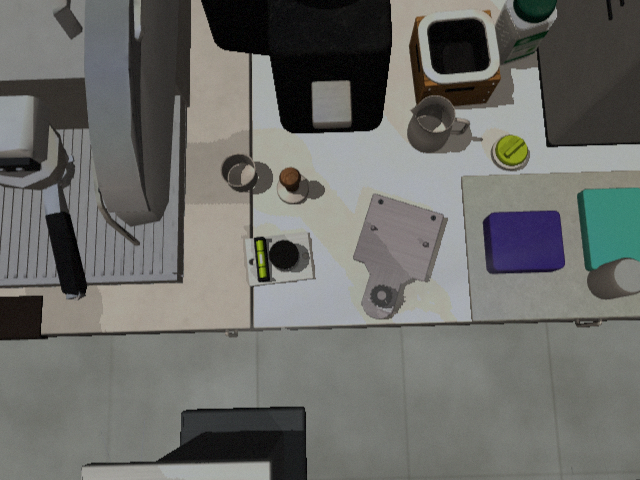

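```bash
cat > h.py <<'E'
import numpy as np, cv2
from workcell import bot
def world(cam,uv,d=None,z=None):
    c=bot.camera_model(cam); uv=np.atleast_2d(uv).astype(float)
    r=np.c_[(uv[:,0]-c['cx'])/c['fx'],(uv[:,1]-c['cy'])/c['fy'],np.ones(len(uv))]@c['orientation'].T
    if d is None: d=(z-c['origin'][2])/r[:,2]
    return c['origin']+r*np.reshape(d,(-1,1))
def cloud(cam,d,u0,u1,v0,v1):
    v,u=np.mgrid[v0:v1,u0:u1]; v=v.ravel();u=u.ravel()
    return np.c_[u,v],world(cam,np.c_[u,v],d[v,u])
def proj(cam,p):
    c=bot.camera_model(cam); q=(np.atleast_2d(p)-c['origin'])@c['orientation']
    return np.c_[q[:,0]/q[:,2]*c['fx']+c['cx'],q[:,1]/q[:,2]*c['fy']+c['cy']]
E
python3 - <<'E'
from h import *
im=cv2.imread("pics/top0.png"); d=np.load("pics/top0.npy")
cv2.imwrite("pics/c1.png",cv2.resize(im[170:330,235:455],None,fx=3.6,fy=3.6,interpolation=cv2.INTER_CUBIC))
im2=cv2.imread("pics/scene0.png")
cv2.imwrite("pics/c2.png",cv2.resize(im2[180:340,255:455],None,fx=3.6,fy=3.6,interpolation=cv2.INTER_CUBIC))
# rest pad, plate
uv,p=cloud("top",d,240,320,225,295)
m=(p[:,2]>.043)&(p[:,2]<.056); q=p[m]; print("pad",m.sum(),np.median(q,0),cv2.minEnclosingCircle(q[:,:2].astype(np.float32)))
m=(p[:,2]>.006)&(p[:,2]<.0148); q=p[m]; print("restplate",m.sum(),np.median(q[:,2]),cv2.minAreaRect((q[:,:2]*1000).astype(np.float32)))
m=(p[:,2]>.026)&(p[:,2]<.039); q=p[m]; print("block",m.sum(),np.median(q[:,2]),cv2.minAreaRect((q[:,:2]*1000).astype(np.float32)))
uv,p=cloud("top",d,340,460,180,330)
for a,b in((.018,.031),(.033,.045),(.045,.08)):
  m=(p[:,2]>a)&(p[:,2]<b); q=p[m]; print(a,m.sum(),np.median(q,0),cv2.minAreaRect((q[:,:2]*1000).astype(np.float32)))
  if a>.03: print(np.c_[uv[m],(q*1000).round()][::max(1,m.sum()//25)].astype(int).tolist())
E
```

```text
pad 664 [ 0.48788784 -0.19156918  0.0469458 ] ((0.48858368396759033, -0.19214968383312225), 0.02553701028227806)
restplate 1593 0.009043904440736661 ((487.3944396972656, -179.70420837402344), (84.97578430175781, 112.26619720458984), 5.16579532623291)
block 306 0.029492983866914013 ((487.1776123046875, -178.12139892578125), (76.7593002319336, 70.34831237792969), 4.898773670196533)
0.018 6363 [ 0.5023325  -0.38058915  0.02383282] ((477.0932922363281, -376.52520751953125), (130.0003662109375, 210.10401916503906), 70.34300994873047)
0.033 34 [ 0.50252057 -0.34855154  0.03697506] ((458.8024597167969, -370.329833984375), (99.72933959960938, 129.4416046142578), 70.34403991699219)
[[372, 226, 535, -345, 37], [373, 226, 536, -347, 33], [372, 227, 533, -345, 38], [373, 227, 533, -347, 40], [374, 227, 534, -349, 34], [371, 228, 532, -343, 36], [372, 228, 532, -345, 35], [373, 228, 531, -347, 37], [374, 228, 531, -348, 41], [371, 229, 531, -344, 33], [372, 229, 530, -345, 36], [373, 229, 530, -347, 34], [424, 242, 505, -433, 35], [425, 242, 504, -435, 35], [423, 243, 503, -432, 33], [424, 243, 5
[... 674 characters left out ...]
378, 287, 428, -349, 56], [378, 288, 426, -349, 57], [377, 289, 424, -347, 59], [373, 290, 423, -341, 55], [387, 290, 422, -364, 57], [382, 291, 421, -356, 57], [377, 292, 419, -347, 56], [371, 293, 418, -337, 53], [385, 293, 417, -360, 57], [377, 294, 416, -347, 57], [391, 294, 415, -370, 56], [383, 295, 414, -357, 61], [376, 296, 413, -345, 57], [390, 296, 412, -368, 57], [384, 297, 411, -358, 57], [375, 298, 409, -344, 55], [389, 298, 409, -366, 58], [381, 299, 407, -353, 58], [375, 300, 406, -343, 56], [389, 300, 405, -366, 56], [385, 301, 404, -360, 57], [380, 302, 403, -351, 57], [377, 303, 401, -347, 54], [377, 304, 400, -347, 53], [378, 305, 398, -348, 57], [384, 306, 396, -358, 52]]
```

View pics/c1.png

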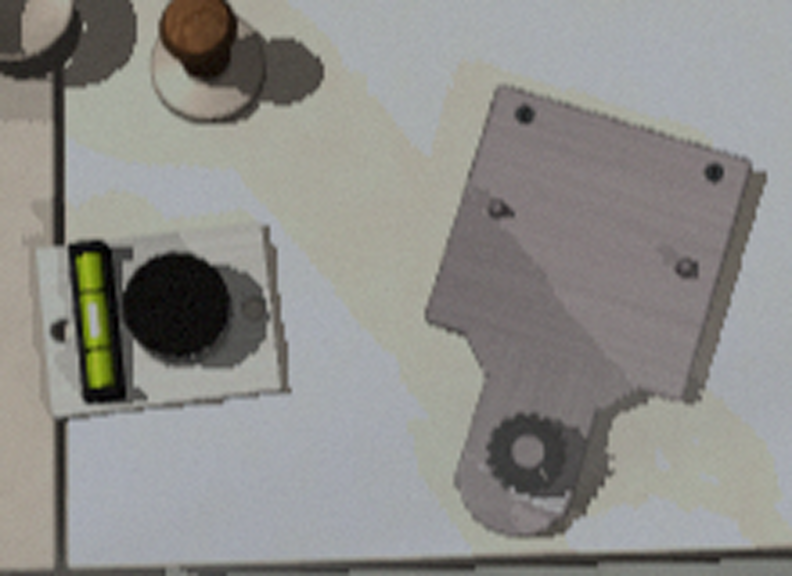

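View pics/c2.png

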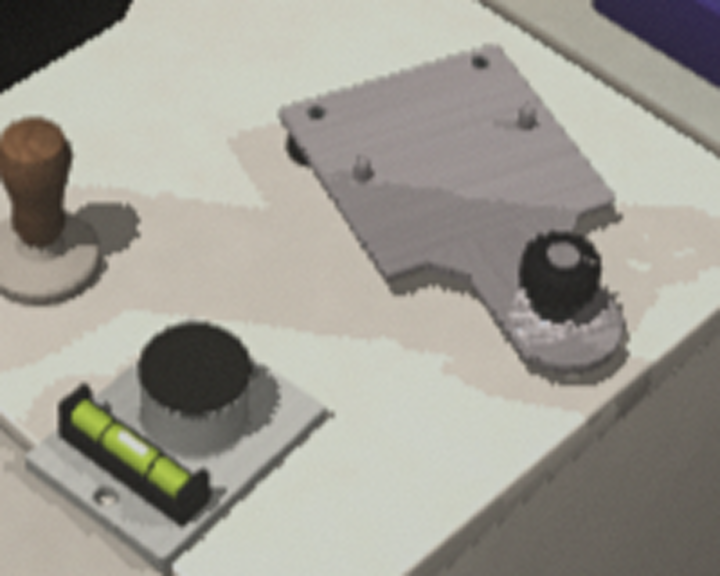

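The top crop shows the rest with its black pad near full-image pixel (284,255) and the vial on its left. The stand is at about (400,240), with the pegs at (373,228) and (425,244) and the knob at (381,296). The scene crop agrees. The measured sizes (85x112, 130x210, peg spacing 93 mm, knob about 35 mm) match the given ones. I get rest yaw +5.1° and stand yaw -19.6°.

Emit:
play_rows(plan=[{"wz": -1,"claw": 0},{"wz": -1,"claw": 0},{"wz": -1,"claw": 0},{"wz": -1,"claw": 0},{"wz": -1,"claw": 0},{"wz": -1,"claw": 0},{"wz": -1,"claw": 0},{"wz": -1,"claw": 0},{"wz": -1,"claw": 0},{"wz": -1,"claw": 0}], force=60)

```text
$.plan[0]: bad value
```

Emit:
play_rows(plan=[{"wz": -1,"claw": 0},{"wz": -1,"claw": 0},{"wz": -1,"claw": 0},{"wz": -1,"claw": 0},{"wz": -1,"claw": 0},{"wz": -1,"claw": 0},{"wz": -0.5,"claw": 0},{"tx": 1,"ty": 1,"claw": 0},{"tx": 1,"ty": 1,"claw": 0},{"tx": 1,"ty": 1,"claw": 0}])

```text
$.plan[0]: bad value
```

Emit:
play_rows(plan=[{"tx": 1,"ty": 1,"claw": 0},{"tx": 1,"ty": 1,"claw": 0},{"tx": 1,"ty": 1,"claw": 0},{"tx": 1,"ty": 1,"claw": 0},{"tx": 1,"ty": 1,"claw": 0},{"tx": 1,"ty": 1,"claw": 0},{"tx": 1,"ty": 1,"claw": 0},{"tx": 1,"ty": 1,"claw": 0},{"tx": 1,"ty": 1,"claw": 0},{"claw": 0}])

```text
$.plan[0]: bad value
```

```bash
cat >> h.py <<'E'
def delta(target,psi=None):
    s=bot.read_state(); R=s['ee_rot']; t=R.T@(np.array(target)-s['tool_pos'])/.03
    print("t",round(s['time_s'],2),"pos",s['tool_pos'].round(4),"psi",np.degrees(np.arctan2(R[1,0],R[0,0])).round(2),"z",R[:,2].round(4),"q7",s['q'][6].round(2),"F",s['force'].round(1),"gap",round(s['finger_gap'],4))
    print("shift units",t.round(2))
    if psi is not None:
        p=np.radians(psi);c,n=np.cos(p),np.sin(p)
        D=R.T@np.array([[c,n,0],[n,-c,0],[0,0,-1]])
        print("turn units",(np.degrees(cv2.Rodrigues(D)[0].ravel())/5).round(2))
E
python3 -c "
from h import *
delta([.488,-.1917,.014],95.1)"
```

```text
t 0.1 pos [ 0.1367 -0.6094  0.2305] psi 12.65 z [-4.0e-04  1.5e-03 -1.0e+00] q7 -0.15 F [1.1 1.2 0.1] gap 0.0856
shift units [ 14.48 -11.01   7.23]
turn units [-2.000e-02 -1.000e-02 -1.649e+01]
```

Emit:
play_rows(plan=[{"tx": 0,"ty": 0,"tz": 0,"wx": 0,"wy": 0,"wz": -1,"claw": 0},{"tx": 0,"ty": 0,"tz": 0,"wx": 0,"wy": 0,"wz": -1,"claw": 0},{"tx": 0,"ty": 0,"tz": 0,"wx": 0,"wy": 0,"wz": -1,"claw": 0},{"tx": 0,"ty": 0,"tz": 0,"wx": 0,"wy": 0,"wz": -1,"claw": 0},{"tx": 0,"ty": 0,"tz": 0,"wx": 0,"wy": 0,"wz": -1,"claw": 0},{"tx": 0,"ty": 0,"tz": 0,"wx": 0,"wy": 0,"wz": -1,"claw": 0},{"tx": 0,"ty": 0,"tz": 0,"wx": 0,"wy": 0,"wz": -1,"claw": 0},{"tx": 0,"ty": 0,"tz": 0,"wx": 0,"wy": 0,"wz": -1,"claw": 0},{"tx": 0,"ty": 0,"tz": 0,"wx": 0,"wy": 0,"wz": -1,"claw": 0},{"tx": 0,"ty": 0,"tz": 0,"wx": 0,"wy": 0,"wz": -1,"claw": 0}], force=60)

```text
time_s: 1.35
tool_pos: [0.1367, -0.6096, 0.2308]
ee_rot: [[0.457, 0.89, -0.0], [0.89, -0.457, 0.001], [0.001, -0.001, -1.0]]
force: [-0.0, 0.6, -0.2]
finger_gap: 0.0856
finger_force: 0.0
```

Emit:
play_rows(plan=[{"tx": 0,"ty": 0,"tz": 0,"wx": 0,"wy": 0,"wz": -1,"claw": 0},{"tx": 0,"ty": 0,"tz": 0,"wx": 0,"wy": 0,"wz": -1,"claw": 0},{"tx": 0,"ty": 0,"tz": 0,"wx": 0,"wy": 0,"wz": -1,"claw": 0},{"tx": 0,"ty": 0,"tz": 0,"wx": 0,"wy": 0,"wz": -1,"claw": 0},{"tx": 0,"ty": 0,"tz": 0,"wx": 0,"wy": 0,"wz": -1,"claw": 0},{"tx": 0,"ty": 0,"tz": 0,"wx": 0,"wy": 0,"wz": -1,"claw": 0},{"tx": 0,"ty": 0,"tz": 0,"wx": 0,"wy": 0,"wz": -0.5,"claw": 0},{"tx": 1,"ty": 1,"tz": 0,"wx": 0,"wy": 0,"wz": 0,"claw": 0},{"tx": 1,"ty": 1,"tz": 0,"wx": 0,"wy": 0,"wz": 0,"claw": 0},{"tx": 1,"ty": 1,"tz": 0,"wx": 0,"wy": 0,"wz": 0,"claw": 0}])

```text
time_s: 2.6
tool_pos: [0.2189, -0.5108, 0.2308]
ee_rot: [[-0.089, 0.996, -0.0], [0.996, 0.089, 0.001], [0.001, -0.0, -1.0]]
force: [0.3, -0.2, 0.1]
finger_gap: 0.0855
finger_force: 0.0
```

Emit:
play_rows(plan=[{"tx": 1,"ty": 1,"tz": 0,"wx": 0,"wy": 0,"wz": 0,"claw": 0},{"tx": 1,"ty": 1,"tz": 0,"wx": 0,"wy": 0,"wz": 0,"claw": 0},{"tx": 1,"ty": 1,"tz": 0,"wx": 0,"wy": 0,"wz": 0,"claw": 0},{"tx": 1,"ty": 1,"tz": 0,"wx": 0,"wy": 0,"wz": 0,"claw": 0},{"tx": 1,"ty": 1,"tz": 0,"wx": 0,"wy": 0,"wz": 0,"claw": 0},{"tx": 1,"ty": 1,"tz": 0,"wx": 0,"wy": 0,"wz": 0,"claw": 0},{"tx": 1,"ty": 1,"tz": 0,"wx": 0,"wy": 0,"wz": 0,"claw": 0},{"tx": 1,"ty": 1,"tz": 0,"wx": 0,"wy": 0,"wz": 0,"claw": 0},{"tx": 1,"ty": 1,"tz": 0,"wx": 0,"wy": 0,"wz": 0,"claw": 0},{"tx": 0,"ty": 0,"tz": 0,"wx": 0,"wy": 0,"wz": 0,"claw": 0}])

```text
time_s: 3.85
tool_pos: [0.4651, -0.2154, 0.2314]
ee_rot: [[-0.096, 0.995, 0.001], [0.995, 0.096, 0.002], [0.002, 0.001, -1.0]]
force: [-0.8, 0.5, 0.4]
finger_gap: 0.0856
finger_force: 0.0
```

```bash
python3 -c "
from h import *
delta([.488,-.1917,.014],95.1)"
```

```text
t 3.85 pos [ 0.4651 -0.2154  0.2314] psi 95.5 z [ 0.0012  0.0016 -1.    ] q7 0.17 F [-0.8  0.5  0.4] gap 0.0856
shift units [0.7  0.83 7.25]
turn units [ 0.02 -0.02  0.08]
```

Emit:
play_rows(plan=[{"tx": 0.7,"ty": 0.83,"tz": 0.5,"wx": 0,"wy": 0,"wz": 0.08,"claw": 0},{"tx": 0,"ty": 0,"tz": 1,"wx": 0,"wy": 0,"wz": 0,"claw": 0},{"tx": 0,"ty": 0,"tz": 1,"wx": 0,"wy": 0,"wz": 0,"claw": 0},{"tx": 0,"ty": 0,"tz": 1,"wx": 0,"wy": 0,"wz": 0,"claw": 0},{"tx": 0,"ty": 0,"tz": 1,"wx": 0,"wy": 0,"wz": 0,"claw": 0},{"tx": 0,"ty": 0,"tz": 1,"wx": 0,"wy": 0,"wz": 0,"claw": 0},{"tx": 0,"ty": 0,"tz": 0,"wx": 0,"wy": 0,"wz": 0,"claw": 0}])

```text
time_s: 4.72
tool_pos: [0.484, -0.1962, 0.0645]
ee_rot: [[-0.082, 0.997, -0.005], [0.997, 0.082, 0.001], [0.002, -0.004, -1.0]]
force: [-0.4, -0.3, 0.1]
finger_gap: 0.085
finger_force: 0.0
```

```bash
python3 -c "
from h import *
delta([.488,-.1917,.014],95.1)"
```

```text
t 4.72 pos [ 0.484  -0.1962  0.0645] psi 94.72 z [-0.0046  0.0013 -1.    ] q7 -0.09 F [-0.4 -0.3  0.1] gap 0.085
shift units [0.14 0.15 1.68]
turn units [-0.05 -0.02 -0.08]
```

Emit:
play_rows(plan=[{"tx": 0.14,"ty": 0.15,"tz": 0.5,"wx": -0.05,"wy": -0.02,"wz": -0.08,"claw": 0},{"tx": 0,"ty": 0,"tz": 0.6,"wx": 0,"wy": 0,"wz": 0,"claw": 0},{"tx": 0,"ty": 0,"tz": 0.6,"wx": 0,"wy": 0,"wz": 0,"claw": 0},{"tx": 0,"ty": 0,"tz": 0,"wx": 0,"wy": 0,"wz": 0,"claw": 0},{"tx": 0,"ty": 0,"tz": 0,"wx": 0,"wy": 0,"wz": 0,"claw": 0}])

```text
time_s: 5.35
tool_pos: [0.4909, -0.1913, 0.0161]
ee_rot: [[-0.09, 0.996, 0.006], [0.996, 0.09, -0.002], [-0.002, 0.006, -1.0]]
force: [-0.1, -0.1, 0.0]
finger_gap: 0.0848
finger_force: 0.0
```

```bash
python3 -c "
from h import *
delta([.488,-.1917,.014],95.1)"
```

```text
t 5.35 pos [ 0.4909 -0.1913  0.0161] psi 95.16 z [ 0.0057 -0.0017 -1.    ] q7 -0.16 F [-0.1 -0.1  0. ] gap 0.0848
shift units [-0.01 -0.1   0.07]
turn units [0.06 0.03 0.01]
```

Emit:
play_rows(plan=[{"tx": 0,"ty": 0,"tz": 0,"wx": 0,"wy": 0,"wz": 0,"claw": 0},{"tx": 0,"ty": 0,"tz": 0,"wx": 0,"wy": 0,"wz": 0,"claw": 0}])

```text
time_s: 5.6
tool_pos: [0.4906, -0.1915, 0.0159]
ee_rot: [[-0.09, 0.996, 0.005], [0.996, 0.09, -0.002], [-0.002, 0.005, -1.0]]
force: [-1.2, -0.6, -0.9]
finger_gap: 0.0856
finger_force: 0.0
```

```bash
python3 -c "
from h import *
delta([.488,-.1917,.014],95.1)"
```

```text
t 5.6 pos [ 0.4906 -0.1915  0.0159] psi 95.14 z [ 0.0055 -0.0018 -1.    ] q7 -0.16 F [-1.2 -0.6 -0.9] gap 0.0856
shift units [ 0.   -0.09  0.06]
turn units [0.06 0.03 0.01]
```

Emit:
play_rows(plan=[{"tx": 0,"ty": -0.09,"tz": 0.06,"wx": 0.06,"wy": 0.03,"wz": 0,"claw": 0},{"tx": 0,"ty": 0,"tz": 0,"wx": 0,"wy": 0,"wz": 0,"claw": 0.6},{"tx": 0,"ty": 0,"tz": 0,"wx": 0,"wy": 0,"wz": 0,"claw": 0.6},{"tx": 0,"ty": 0,"tz": 0,"wx": 0,"wy": 0,"wz": 0,"claw": 0.6},{"tx": 0,"ty": 0,"tz": 0,"wx": 0,"wy": 0,"wz": 0,"claw": 0.6},{"tx": 0,"ty": 0,"tz": 0,"wx": 0,"wy": 0,"wz": 0,"claw": 0.6},{"tx": 0,"ty": 0,"tz": 0,"wx": 0,"wy": 0,"wz": 0,"claw": 0.6}], force=60)

```text
time_s: 6.48
tool_pos: [0.4883, -0.1915, 0.014]
ee_rot: [[-0.09, 0.996, 0.0], [0.996, 0.09, 0.0], [0.0, 0.0, -1.0]]
force: [0.3, 0.6, 5.3]
finger_gap: 0.0484
finger_force: 60.9
```

Emit:
play_rows(plan=[{"tx": 0,"ty": 0,"tz": -0.3,"wx": 0,"wy": 0,"wz": 0,"claw": 0.6},{"tx": 0,"ty": 0,"tz": -0.7,"wx": 0,"wy": 0,"wz": 0,"claw": 0.6},{"tx": 0,"ty": 0,"tz": -1,"wx": 0,"wy": 0,"wz": 0,"claw": 0.6},{"tx": 0,"ty": 0,"tz": -0.7,"wx": 0,"wy": 0,"wz": 0,"claw": 0.6},{"tx": 0,"ty": 0,"tz": 0,"wx": 0,"wy": 0,"wz": 0,"claw": 0.6},{"tx": 0,"ty": 0,"tz": 0,"wx": 0,"wy": 0,"wz": 0,"claw": 0.6},{"tx": 0,"ty": 0,"tz": 0,"wx": 0,"wy": 0,"wz": 0,"claw": 0.6}])

```text
time_s: 7.35
tool_pos: [0.4869, -0.1915, 0.0934]
ee_rot: [[-0.09, 0.996, -0.003], [0.996, 0.09, 0.002], [0.002, -0.003, -1.0]]
force: [0.9, 0.0, -3.6]
finger_gap: 0.0482
finger_force: 63.0
```

```bash
python3 - <<'E'
from h import *
# stand pose: seat (.5163,-.3905), yaw -19.5 ; pad point = seat + R(0,-.012)
a=np.radians(-19.55); pad=np.array([.5163,-.3905])+.012*np.array([np.sin(a),-np.cos(a)])
print(pad); delta([*pad,.1],95.1-24.65)
E
```

```text
[ 0.51228445 -0.4018082 ]
t 7.35 pos [ 0.4869 -0.1915  0.0934] psi 95.16 z [-0.0029  0.0015 -1.    ] q7 -0.06 F [ 0.9  0.  -3.6] gap 0.0482
shift units [-7.06  0.21 -0.23]
turn units [-0.04 -0.01  4.94]
```

Emit:
play_rows(plan=[{"tx": -1,"ty": 0,"tz": -0.25,"wx": 0,"wy": 0,"wz": 0,"claw": 0.6},{"tx": -1,"ty": 0,"tz": 0,"wx": 0,"wy": 0,"wz": 0,"claw": 0.6},{"tx": -1,"ty": 0,"tz": 0,"wx": 0,"wy": 0,"wz": 0,"claw": 0.6},{"tx": 0,"ty": 0,"tz": 0,"wx": 0,"wy": 0,"wz": 1,"claw": 0.6},{"tx": 0,"ty": 0,"tz": 0,"wx": 0,"wy": 0,"wz": 1,"claw": 0.6},{"tx": 0,"ty": 0,"tz": 0,"wx": 0,"wy": 0,"wz": 1,"claw": 0.6},{"tx": 0,"ty": 0,"tz": 0,"wx": 0,"wy": 0,"wz": 1,"claw": 0.6},{"tx": 0,"ty": 0,"tz": 0,"wx": 0,"wy": 0,"wz": 0.94,"claw": 0.6},{"tx": 0,"ty": 0,"tz": 0,"wx": 0,"wy": 0,"wz": 0,"claw": 0.6},{"tx": 0,"ty": 0,"tz": 0,"wx": 0,"wy": 0,"wz": 0,"claw": 0.6}])

```text
time_s: 8.6
tool_pos: [0.4956, -0.2811, 0.1014]
ee_rot: [[0.333, 0.943, -0.002], [0.943, -0.333, 0.001], [0.001, -0.002, -1.0]]
force: [0.1, 0.1, -3.9]
finger_gap: 0.0482
finger_force: 63.1
```

```bash
python3 - <<'E'
from h import *
delta([.5123,-.4018,.1],70.45)
E
```

```text
t 8.6 pos [ 0.4956 -0.2811  0.1014] psi 70.56 z [-0.0018  0.0012 -1.    ] q7 -0.23 F [ 0.1  0.1 -3.9] gap 0.0482
shift units [-3.61  1.87  0.04]
turn units [-0.02 -0.01  0.02]
```

Emit:
play_rows(plan=[{"tx": -0.9,"ty": 0.47,"tz": 0,"wx": 0,"wy": 0,"wz": 0,"claw": 0.6},{"tx": -0.9,"ty": 0.47,"tz": 0,"wx": 0,"wy": 0,"wz": 0,"claw": 0.6},{"tx": -0.9,"ty": 0.47,"tz": 0,"wx": 0,"wy": 0,"wz": 0,"claw": 0.6},{"tx": -0.9,"ty": 0.46,"tz": 0,"wx": 0,"wy": 0,"wz": 0,"claw": 0.6},{"tx": 0,"ty": 0,"tz": 0,"wx": 0,"wy": 0,"wz": 0,"claw": 0.6},{"tx": 0,"ty": 0,"tz": 0,"wx": 0,"wy": 0,"wz": 0,"claw": 0.6},{"tx": 0,"ty": 0,"tz": 0,"wx": 0,"wy": 0,"wz": 0,"claw": 0.6}])

```text
time_s: 9.48
tool_pos: [0.5127, -0.4006, 0.1017]
ee_rot: [[0.333, 0.943, -0.001], [0.943, -0.333, 0.002], [0.001, -0.002, -1.0]]
force: [0.2, 0.4, -5.6]
finger_gap: 0.0488
finger_force: 63.2
```

```bash
python3 - <<'E'
from h import *
delta([.5123,-.4018,.1],70.45)
im,d=bot.get_image("top"); np.save("pics/top1.npy",d)
im2,d2=bot.get_image("scene")
u,v=proj("top",[[.5,-.4,.08]])[0].astype(int)
u2,v2=proj("scene",[[.5,-.4,.08]])[0].astype(int)
A=cv2.resize(im[v-65:v+65,u-65:u+65],(390,390),interpolation=2);B=cv2.resize(im2[v2-65:v2+65,u2-65:u2+65],(390,390),interpolation=2)
cv2.imwrite("pics/c3.png",np.hstack([A,B]));print(u,v,u2,v2)
uv,p=cloud("top",d,330,470,170,340)
m=(p[:,2]>.085)&(p[:,2]<.105)
q=p[m]; print(m.sum(),np.median(q[:,2]))
cv2.imwrite("pics/c3.png",np.hstack([A,B]))
print(cv2.minAreaRect((q[:,:2]*1000).astype(np.float32)))
E
```

```text
t 9.47 pos [ 0.5127 -0.4006  0.1017] psi 70.56 z [-0.0011  0.0016 -1.    ] q7 -0.05 F [ 0.2  0.4 -5.6] gap 0.0488
shift units [-0.04  0.    0.06]
turn units [-0.02 -0.01  0.02]
407 240 393 201
684 0.09448802491210001
((525.816162109375, -359.7481994628906), (45.926025390625, 85.14590454101562), 69.98301696777344)
```

View pics/c3.png

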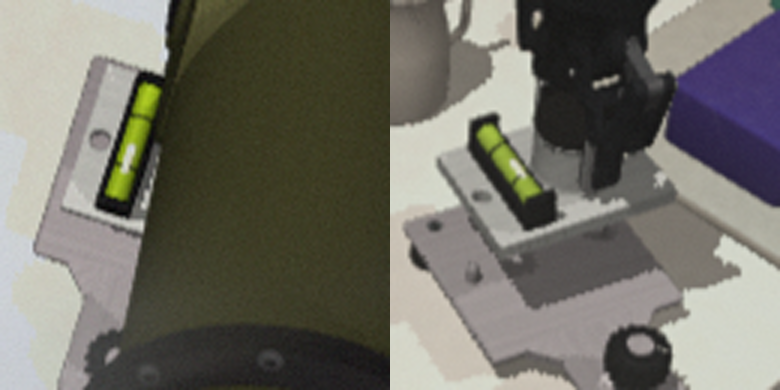

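The top crop shows the held rest over the plate, with its left hole at about full-image pixel (375.3,221). In the scene crop the hole is at (358.7,201) and the left peg is visible just below it. I'll triangulate the hole and the pegs with both cameras.

```bash
python3 - <<'E'
from h import *
def P(c):
    c=bot.camera_model(c);K=np.array([[c['fx'],0,c['cx']],[0,c['fy'],c['cy']],[0,0,1]]);R=c['orientation'].T
    return K@np.c_[R,-R@c['origin']]
def tri(a,b):
    X=cv2.triangulatePoints(P("top"),P("scene"),np.array(a,float).reshape(2,1),np.array(b,float).reshape(2,1)).ravel();X=X[:3]/X[3]
    return X, (proj("top",X)[0]-a).round(1)
print("hole",tri((375.3,221),(358.7,201)))
c=lambda x,y:(x/3.6+235,y/3.6+170); s=lambda x,y:(x/3.6+255,y/3.6+180)
print("pegL",tri(c(498,207),s(362,159)))
print("pegR",tri(c(687,266),s(527,111)))
print("hole z.0965",world("top",(375.3,221),z=.0965),world("scene",(358.7,201),z=.0965))
# hole centroid refine (top)
d=np.load("pics/top1.npy")
uv,p=cloud("top",d,330,470,170,340)
m=(p[:,2]>.088)&(p[:,2]<.1); q=p[m]*1000
a=np.radians(-19.7);E=np.array([[np.cos(a),np.sin(a)],[-np.sin(a),np.cos(a)]])
k=(q[:,:2]-[516.3,-390.5])@E.T
print("x ext",np.percentile(k[:,0],[1,99]),k[:,0].min(),k[:,0].max(),"ymax",k[:,1].max(),np.percentile(k[:,1],99))
A=np.c_[k,np.ones(len(k))];print("tilt rad (dz/dx,dz/dy)",np.linalg.lstsq(A,q[:,2],rcond=None)[0])
for n,h in(("hole",tri((375.3,221),(358.7,201))[0]),("hole_top",world("top",(375.3,221),z=.0965)[0]),("L",tri(c(498,207),s(362,159))[0]),("R",tri(c(687,266),s(527,111))[0])): print(n,(E@(h[:2]*1000-[516.3,-390.5])).round(1))
E
```

```text
hole (array([ 0.53251641, -0.34692307,  0.0928481 ]), array([-0.2, -0.3]))
pegL (array([ 0.53394478, -0.34681485,  0.03529221]), array([-0.5, -0.7]))
pegR (array([ 0.50281514, -0.43618026,  0.03179791]), array([-0.4, -0.6]))
hole z.0965 [[ 0.53130525 -0.34692922  0.0965    ]] [[ 0.53048745 -0.3436522   0.0965    ]]
x ext [-43.62165712  39.7981388 ] -44.07793598464614 41.210884345232934 ymax 55.35442831081014 54.93240781610639
tilt rad (dz/dx,dz/dy) [ 1.20600881e-04 -3.18226123e-02  9.56698620e+01]
hole [ 0.6 46.5]
hole_top [-0.6 46.1]
L [ 1.9 47.1]
R [  2.7 -47.6]
```

Emit:
play_rows(plan=[{"tx": 0.02,"ty": 0.05,"tz": 0,"wx": 0,"wy": 0.37,"wz": 0,"claw": 0.6},{"tx": 0,"ty": 0,"tz": 0.7,"wx": 0,"wy": 0,"wz": 0,"claw": 0.6},{"tx": 0,"ty": 0,"tz": 0.6,"wx": 0,"wy": 0,"wz": 0,"claw": 0.6},{"tx": 0,"ty": 0,"tz": 0,"wx": 0,"wy": 0,"wz": 0,"claw": 0.6},{"tx": 0,"ty": 0,"tz": 0,"wx": 0,"wy": 0,"wz": 0,"claw": 0.6},{"tx": 0,"ty": 0,"tz": 0,"wx": 0,"wy": 0,"wz": 0,"claw": 0.6}])

```text
time_s: 10.32
tool_pos: [0.5151, -0.4007, 0.0636]
ee_rot: [[0.334, 0.942, 0.011], [0.942, -0.335, 0.031], [0.032, 0.0, -0.999]]
force: [-0.4, 0.3, -4.0]
finger_gap: 0.0482
finger_force: 63.2
```

```bash
cat >> h.py <<'E'
def P(c):
    c=bot.camera_model(c);K=np.array([[c['fx'],0,c['cx']],[0,c['fy'],c['cy']],[0,0,1]]);R=c['orientation'].T
    return K@np.c_[R,-R@c['origin']]
def tri(a,b):
    X=cv2.triangulatePoints(P("top"),P("scene"),np.array(a,float).reshape(2,1),np.array(b,float).reshape(2,1)).ravel();return X[:3]/X[3]
a_=np.radians(-19.7);E_=np.array([[np.cos(a_),np.sin(a_)],[-np.sin(a_),np.cos(a_)]])
def stand(p): return (np.atleast_2d(p)[:,:2]*1000-[516.3,-390.5])@E_.T
def restfit(lo,hi):
    im,d=bot.get_image("top"); uv,p=cloud("top",d,330,470,170,340)
    m=(p[:,2]>lo)&(p[:,2]<hi); k=stand(p[m]); z=p[m,2]*1000
    s=k[:,1]>45.
    print("n",m.sum(),"x",k[:,0].min().round(1),k[:,0].max().round(1),"ymax",k[:,1].max().round(1),"rect",[np.round(v,1) for v in cv2.minAreaRect(p[m][:,:2].astype(np.float32)*1000)])
    print("plane",np.linalg.lstsq(np.c_[k,np.ones(len(k))],z,rcond=None)[0].round(4))
    return im,d
E
python3 - <<'E'
from h import *
delta([.5123,-.4018,.06],70.45)
im,d=restfit(.048,.062)
im2,_=bot.get_image("scene")
u,v,u2,v2=375,222,362,215
A=cv2.resize(im[v-40:v+40,u-35:u+25],(450,600),interpolation=2);B=cv2.resize(im2[v2-40:v2+40,u2-23:u2+23],(345,600),interpolation=2)
cv2.imwrite("pics/c4.png",np.hstack([A,B]))
E
```

```text
t 10.32 pos [ 0.5151 -0.4007  0.0636] psi 70.45 z [ 0.0111  0.0306 -0.9995] q7 -0.05 F [-0.4  0.3 -4. ] gap 0.0482
shift units [-0.07 -0.07  0.12]
turn units [ 0.   -0.37  0.  ]
n 1127 x -127.1 43.2 ymax 56.3 rect [array([ 485. , -352.6]), array([ 61.1, 175.9]), np.float64(79.5)]
plane [ 1.71000e-02 -1.35000e-02  5.84333e+01]
```

View pics/c4.png

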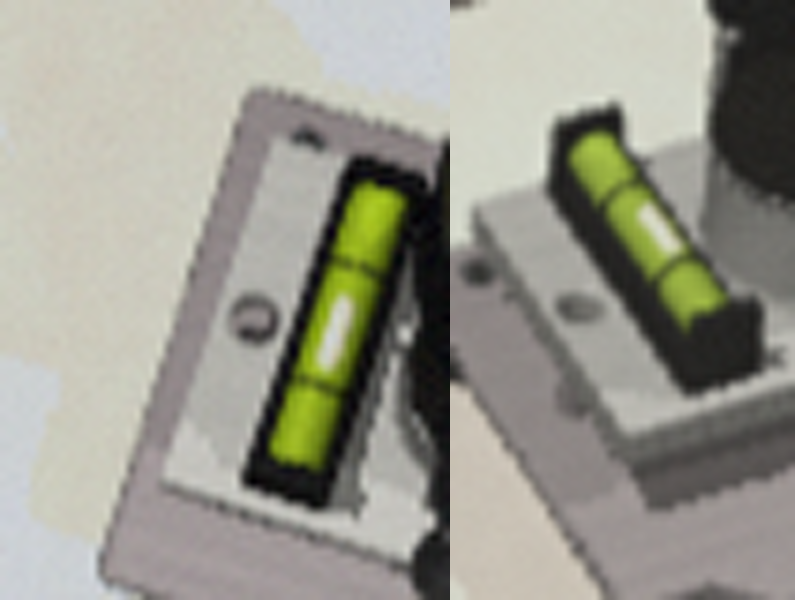

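The top crop shows the left hole at about pixel (373.7,224.5), with something grey inside it that is likely the peg. In the scene crop the hole is at (356.1,216.1). I'll refit without the knob.

```bash
sed -i 's/170,340)/170,270)/' h.py; python3 - <<'E'
from h import *
im,d=restfit(.052,.062)
h=tri((373.7,224.5),(356.1,216.1)); print(h,stand(h),stand(world("top",(373.7,224.5),z=.0585)),stand(world("scene",(356.1,216.1),z=.0585)))
# stand plate & pegs from the first depth picture
d0=np.load("pics/top0.npy"); uv,p=cloud("top",d0,340,460,180,275)
m=(p[:,2]>.018)&(p[:,2]<.029); k=stand(p[m]);
print("plate x max",np.percentile(k[:,0],99.9).round(1),"y",k[:,1].min(),k[:,1].max(),"z",np.linalg.lstsq(np.c_[k,np.ones(len(k))],p[m,2]*1000,rcond=None)[0].round(4))
m=(p[:,2]>.0315)&(p[:,2]<.046);k=stand(p[m]);
for s in(1,-1):
    j=k[:,1]*s>0; print("peg",k[j].mean(0),k[j].min(0),k[j].max(0))
im0=cv2.imread("pics/top0.png")
E
```

```text
n 782 x -42.1 43.1 ymax 56.4 rect [array([ 525.5, -366.3]), array([60.4, 85. ]), np.float64(70.0)]
plane [ 2.90000e-03 -1.44000e-02  5.84391e+01]
[ 0.53471738 -0.34653366  0.05525911] [[ 2.51858127 47.60142485]] [[ 1.25040336 46.87897516]] [[ 0.34883279 49.99463893]]
plate x max 62.8 y -65.05092426796833 65.01074092292436 z [ 1.32000e-02 -1.90000e-03  2.40831e+01]
peg [ 3.80995778 46.51700487] [-2.72448975 39.32149918] [55.45623227 49.51804474]
peg [  0.45401132 -46.67183331] [ -2.1703791  -50.20914505] [  3.82427601 -43.37395661]
```

Emit:
play_rows(plan=[{"tx": -0.02,"ty": 0,"tz": 0.15,"wx": 0,"wy": 0,"wz": 0,"claw": 0.6},{"tx": -0.01,"ty": 0,"tz": 0.15,"wx": 0,"wy": 0,"wz": 0,"claw": 0.6},{"tx": -0.01,"ty": 0,"tz": 0.15,"wx": 0,"wy": 0,"wz": 0,"claw": 0.6},{"tx": 0,"ty": 0,"tz": 0,"wx": 0,"wy": 0,"wz": 0,"claw": 0.6},{"tx": 0,"ty": 0,"tz": 0,"wx": 0,"wy": 0,"wz": 0,"claw": 0.6}])

```text
time_s: 11.1
tool_pos: [0.5143, -0.4012, 0.0492]
ee_rot: [[0.334, 0.942, 0.01], [0.942, -0.335, 0.031], [0.033, -0.001, -0.999]]
force: [-0.1, -0.4, -4.5]
finger_gap: 0.0484
finger_force: 63.2
```

Emit:
play_rows(plan=[{"tx": -0.005,"ty": 0,"tz": 0.1,"wx": 0,"wy": 0,"wz": 0,"claw": 0.6},{"tx": 0,"ty": 0,"tz": 0,"wx": 0,"wy": 0,"wz": 0,"claw": 0.6},{"tx": 0,"ty": 0,"tz": 0,"wx": 0,"wy": 0,"wz": 0,"claw": 0.6}])

```text
time_s: 11.48
tool_pos: [0.5142, -0.4013, 0.0463]
ee_rot: [[0.335, 0.942, 0.01], [0.942, -0.335, 0.031], [0.033, -0.001, -0.999]]
force: [0.7, -0.0, -4.5]
finger_gap: 0.0482
finger_force: 63.2
```

Emit:
play_rows(plan=[{"tx": 0,"ty": 0,"tz": 0.08,"wx": 0,"wy": 0,"wz": 0,"claw": 0.6},{"tx": 0,"ty": 0,"tz": 0,"wx": 0,"wy": 0,"wz": 0,"claw": 0.6},{"tx": 0,"ty": 0,"tz": 0,"wx": 0,"wy": 0,"wz": 0,"claw": 0.6}])

```text
time_s: 11.85
tool_pos: [0.5142, -0.4012, 0.0438]
ee_rot: [[0.335, 0.942, 0.01], [0.942, -0.335, 0.031], [0.033, -0.001, -0.999]]
force: [0.4, -0.1, -4.8]
finger_gap: 0.0486
finger_force: 63.2
```

Emit:
play_rows(plan=[{"tx": 0,"ty": 0,"tz": 0.05,"wx": 0,"wy": 0,"wz": 0,"claw": 0.6},{"tx": 0,"ty": 0,"tz": 0,"wx": 0,"wy": 0,"wz": 0,"claw": 0.6},{"tx": 0,"ty": 0,"tz": 0,"wx": 0,"wy": 0,"wz": 0,"claw": 0.6}])

```text
time_s: 12.22
tool_pos: [0.5143, -0.4011, 0.0424]
ee_rot: [[0.335, 0.942, 0.01], [0.942, -0.335, 0.031], [0.033, -0.001, -0.999]]
force: [-0.4, 1.2, -4.3]
finger_gap: 0.0485
finger_force: 63.2
```

```bash
python3 - <<'E'
from h import *
delta([.5123,-.4018,.04],70.45)
restfit(.028,.042)
E
```

```text
t 12.22 pos [ 0.5143 -0.4011  0.0424] psi 70.45 z [ 0.0099  0.0313 -0.9995] q7 -0.06 F [-0.4  1.2 -4.3] gap 0.0485
shift units [-0.05 -0.05  0.08]
turn units [-0.01 -0.38 -0.  ]
n 804 x -61.6 58.5 ymax 61.0 rect [array([ 528.3, -354.4]), array([ 66.5, 117.1]), np.float64(87.8)]
plane [ 1.80000e-03 -1.57000e-02  3.69628e+01]
```

Emit:
play_rows(plan=[{"tx": 0,"ty": 0,"tz": 0.05,"wx": 0,"wy": 0,"wz": 0,"claw": 0.6},{"tx": 0,"ty": 0,"tz": 0,"wx": 0,"wy": 0,"wz": 0,"claw": 0.6},{"tx": 0,"ty": 0,"tz": 0,"wx": 0,"wy": 0,"wz": 0,"claw": 0.6}])

```text
time_s: 12.65
tool_pos: [0.5143, -0.4011, 0.0409]
ee_rot: [[0.334, 0.942, 0.01], [0.942, -0.335, 0.031], [0.033, -0.001, -0.999]]
force: [0.3, 0.2, -3.6]
finger_gap: 0.0484
finger_force: 63.3
```

Emit:
play_rows(plan=[{"tx": 0,"ty": 0,"tz": 0.03,"wx": 0,"wy": 0,"wz": 0,"claw": 0.6},{"tx": 0,"ty": 0,"tz": 0,"wx": 0,"wy": 0,"wz": 0,"claw": 0.6},{"tx": 0,"ty": 0,"tz": 0,"wx": 0,"wy": 0,"wz": 0,"claw": 0.6}])

```text
time_s: 13.02
tool_pos: [0.5144, -0.4012, 0.0401]
ee_rot: [[0.335, 0.942, 0.01], [0.942, -0.335, 0.031], [0.033, -0.001, -0.999]]
force: [0.6, 0.0, -3.3]
finger_gap: 0.0481
finger_force: 63.3
```

Contact should be close, and the force is starting to come off. I'll take one more small step.

Emit:
play_rows(plan=[{"tx": 0,"ty": 0,"tz": 0.03,"wx": 0,"wy": 0,"wz": 0,"claw": 0.6},{"tx": 0,"ty": 0,"tz": 0,"wx": 0,"wy": 0,"wz": 0,"claw": 0.6},{"tx": 0,"ty": 0,"tz": 0,"wx": 0,"wy": 0,"wz": 0,"claw": 0.6}])

```text
time_s: 13.4
tool_pos: [0.5143, -0.4011, 0.0399]
ee_rot: [[0.335, 0.942, 0.01], [0.942, -0.335, 0.031], [0.032, -0.001, -0.999]]
force: [-3.1, 1.4, 5.2]
finger_gap: 0.0483
finger_force: 64.1
```

Emit:
play_rows(plan=[{"tx": 0,"ty": 0,"tz": 0.02,"wx": 0,"wy": 0,"wz": 0,"claw": 0.6},{"tx": 0,"ty": 0,"tz": 0,"wx": 0,"wy": 0,"wz": 0,"claw": 0.6},{"tx": 0,"ty": 0,"tz": 0,"wx": 0,"wy": 0,"wz": 0,"claw": 0.6}])

```text
time_s: 13.78
tool_pos: [0.5143, -0.4012, 0.0398]
ee_rot: [[0.335, 0.942, 0.01], [0.942, -0.335, 0.03], [0.032, -0.001, -0.999]]
force: [-4.6, 1.6, 9.3]
finger_gap: 0.0486
finger_force: 64.6
```

Emit:
play_rows(plan=[{"tx": 0,"ty": 0,"tz": 0,"wx": 0,"wy": 0,"wz": 0,"claw": 0.3},{"tx": 0,"ty": 0,"tz": 0,"wx": 0,"wy": 0,"wz": 0,"claw": 0},{"tx": 0,"ty": 0,"tz": 0,"wx": 0,"wy": 0,"wz": 0,"claw": 0},{"tx": 0,"ty": 0,"tz": 0,"wx": 0,"wy": 0,"wz": 0,"claw": 0},{"tx": 0,"ty": 0,"tz": -0.5,"wx": 0,"wy": 0,"wz": 0,"claw": 0},{"tx": 0,"ty": 0,"tz": -1,"wx": 0,"wy": -0.37,"wz": 0,"claw": 0},{"tx": 0,"ty": 0,"tz": -1,"wx": 0,"wy": 0,"wz": 0,"claw": 0},{"tx": 0,"ty": 0,"tz": 0,"wx": 0,"wy": 0,"wz": 0,"claw": 0},{"tx": 0,"ty": 0,"tz": 0,"wx": 0,"wy": 0,"wz": 0,"claw": 0}])

```text
time_s: 14.9
tool_pos: [0.5136, -0.4026, 0.1138]
ee_rot: [[0.335, 0.942, -0.001], [0.942, -0.335, 0.0], [0.0, -0.001, -1.0]]
force: [0.2, -0.5, -0.3]
finger_gap: 0.0857
finger_force: 0.0
```

```bash
python3 - <<'E'
from h import *
delta([.4126,-.3536,.11],70.45)
im,d=restfit(.030,.040)
im2,d2=bot.get_image("scene")
u,v=proj("top",[[.52,-.36,.05]])[0].astype(int); u2,v2=proj("scene",[[.52,-.36,.05]])[0].astype(int)
A=cv2.resize(im[v-50:v+50,u-30:u+30],(360,600),interpolation=2);B=cv2.resize(im2[v2-50:v2+50,u2-35:u2+35],(420,600),interpolation=2)
cv2.imwrite("pics/c5.png",np.hstack([A,B])); print(u,v,u2,v2)
E
```

```text
t 14.9 pos [ 0.5136 -0.4026  0.1138] psi 70.44 z [-9.e-04  4.e-04 -1.e+00] q7 -0.05 F [ 0.2 -0.5 -0.3] gap 0.0857
shift units [ 0.41 -3.72  0.13]
turn units [-0.01 -0.   -0.  ]
n 691 x -42.0 42.2 ymax 55.8 rect [array([ 526.9, -361.2]), array([49.1, 84.4]), np.float64(70.7)]
plane [1.17000e-02 1.70000e-03 3.42479e+01]
381 232 367 219
```

View pics/c5.png

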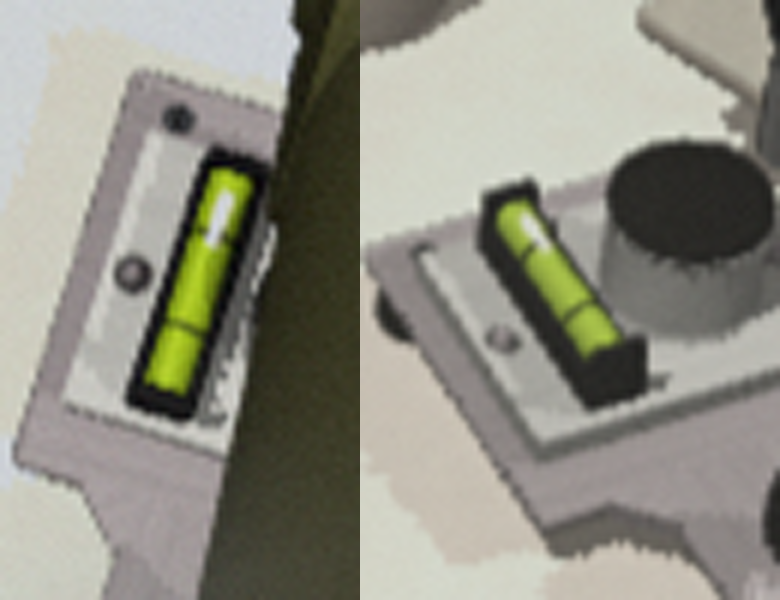

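The crop shows the rest home: the left peg fills the hole at crop pixel (132,273). The rest plane is 10 mm above the plate with the plate's own tilt. The bubble sits about 17 mm toward the back, so the front is low and needs roughly 2.4 rad clockwise.

Emit:
play_rows(plan=[{"tx": 0.1,"ty": -0.92,"tz": 0,"wx": 0,"wy": 0,"wz": 0,"claw": 0},{"tx": 0.1,"ty": -0.93,"tz": 0,"wx": 0,"wy": 0,"wz": 0,"claw": 0},{"tx": 0.1,"ty": -0.93,"tz": 0,"wx": 0,"wy": 0,"wz": 0,"claw": 0},{"tx": 0.1,"ty": -0.93,"tz": 0,"wx": 0,"wy": 0,"wz": 0,"claw": 0},{"tx": 0,"ty": 0,"tz": 0.5,"wx": 0,"wy": 0,"wz": 0,"claw": 0},{"tx": 0,"ty": 0,"tz": 0.5,"wx": 0,"wy": 0,"wz": 0,"claw": 0},{"tx": 0,"ty": 0,"tz": 0,"wx": 0,"wy": 0,"wz": 0,"claw": 0},{"tx": 0,"ty": 0,"tz": 0,"wx": 0,"wy": 0,"wz": 0,"claw": 0},{"tx": 0,"ty": 0,"tz": 0,"wx": 0,"wy": 0,"wz": 0,"claw": 0}])

```text
time_s: 16.12
tool_pos: [0.4135, -0.354, 0.0838]
ee_rot: [[0.334, 0.942, -0.0], [0.942, -0.334, 0.001], [0.0, -0.001, -1.0]]
force: [-0.9, 0.1, -0.4]
finger_gap: 0.0854
finger_force: 0.0
```

```bash
cat >> h.py <<'E'
def bubble(cam="top",tag=None):
    """bubble place (mm along rest x from vial middle)"""
    im,_=bot.get_image(cam)
    a=np.radians(-19.6); ex=np.array([np.cos(a),np.sin(a),0]); ey=np.array([-np.sin(a),np.cos(a),0])
    o=np.array([.5163,-.3905,.058])+.0005*ex+.029*ey
    xs=np.arange(-34,34.1,.5); ys=np.arange(-5,5.1,.5)
    pts=(o+xs[:,None,None]*ex*1e-3+ys[None,:,None]*ey*1e-3).reshape(-1,3)
    uv=proj(cam,pts).astype(np.float32)
    S=cv2.remap(im,uv[:,0].reshape(len(xs),-1),uv[:,1].reshape(len(xs),-1),1).astype(float)
    b=S[:,:,0].max(1); g=S[:,:,1].mean(1)
    w=b>110
    print(cam,"bubble span",xs[w].min() if w.any() else None,xs[w].max() if w.any() else None,"centre",xs[w].mean() if w.any() else None)
    print(" blue max",b[::4].astype(int).tolist()); print(" green",g[::2].astype(int).tolist())
E
python3 - <<'E'
from h import *
delta([.4126,-.3536,.03],70.45)
bubble("top");bubble("scene")
E
```

```text
t 16.12 pos [ 0.4135 -0.354   0.0838] psi 70.46 z [-4.e-04  6.e-04 -1.e+00] q7 -0.07 F [-0.9  0.1 -0.4] gap 0.0854
shift units [ 0.   -0.03  1.79]
turn units [-0.01 -0.    0.  ]
top bubble span None None centre None
 blue max [37, 34, 37, 33, 31, 31, 30, 32, 33, 31, 32, 32, 30, 31, 30, 30, 31, 28, 32, 31, 30, 30, 31, 29, 29, 31, 29, 27, 25, 24, 21, 21, 24, 25, 20]
 green [51, 50, 50, 51, 51, 50, 50, 49, 49, 49, 50, 49, 48, 48, 48, 49, 50, 50, 50, 49, 48, 48, 49, 48, 48, 48, 48, 48, 48, 47, 48, 48, 48, 48, 47, 47, 46, 46, 47, 48, 47, 47, 47, 47, 48, 48, 47, 46, 46, 47, 47, 47, 45, 43, 42, 41, 40, 37, 35, 34, 33, 32, 35, 58, 98, 115, 105, 65, 26]
scene bubble span -31.5 30.0 centre -0.25630252100840334
 blue max [78, 107, 133, 138, 137, 130, 126, 118, 115, 114, 111, 108, 129, 137, 154, 160, 162, 160, 158, 160, 161, 163, 185, 193, 188, 202, 207, 206, 196, 176, 147, 146, 113, 73, 64]
 green [71, 92, 116, 136, 146, 151, 151, 151, 154, 154, 153, 150, 146, 143, 138, 134, 129, 119, 112, 114, 122, 132, 138, 143, 148, 149, 152, 153, 152, 153, 152, 151, 152, 150, 149, 152, 150, 150, 151, 150, 152, 153, 154, 158, 159, 158, 156, 151, 148, 150, 149, 150, 151, 154, 159, 160, 161, 163, 159, 155, 152, 146, 139, 128, 113, 94, 74, 57, 48]
```

```bash
cat >> h.py <<'E'
def bubble2(cam="scene",save=None,zt=.058):
    im,_=bot.get_image(cam)
    u,v=proj(cam,[[.5265,-.363,zt]])[0].astype(int); x0,y0=u-45,v-45; c=im[y0:y0+90,x0:x0+90]
    c=cv2.resize(c,None,fx=4,fy=4,interpolation=1); hsv=cv2.cvtColor(c,cv2.COLOR_BGR2HSV)
    y=((hsv[:,:,0]>25)&(hsv[:,:,0]<48)&(hsv[:,:,1]>130)&(hsv[:,:,2]>70)).astype(np.uint8)
    pts=cv2.findNonZero(y); hull=cv2.convexHull(pts); M=np.zeros_like(y); cv2.fillConvexPoly(M,hull,1)
    w=(M>0)&(hsv[:,:,1]<110)&(c.min(2)>110)
    def X(m):
        r,q=np.nonzero(m); uv=np.c_[(q+.5)/4-.5+x0,(r+.5)/4-.5+y0]; return stand(world(cam,uv,z=zt))
    v_=X(y>0); b_=X(w)
    dk=X((M>0)&(c.max(2)<100)); h,e=np.histogram(dk[:,0],bins=np.arange(-36,36,2))
    print(cam,"vial x",np.percentile(v_[:,0],[1,99]).round(1),"y",v_[:,1].mean().round(1),"bubble n",w.sum(),"mean",b_[:,0].mean().round(1) if w.any() else None,"span",np.percentile(b_[:,0],[3,97]).round(1) if w.any() else None)
    print(" dark",dict(zip((e[:-1]+1).astype(int).tolist(),h.tolist())))
    if save: cv2.imwrite(save,c)
E
python3 - <<'E'
from h import *
bubble2("scene")
E
```

```text
scene vial x [-32.5  31.1] y 35.9 bubble n 341 mean 17.1 span [ 8.7 25.2]
 dark {-35: 0, -33: 17, -31: 0, -29: 1, -27: 4, -25: 1, -23: 2, -21: 4, -19: 10, -17: 7, -15: 7, -13: 2, -11: 4, -9: 2, -7: 2, -5: 3, -3: 3, -1: 3, 1: 1, 3: 1, 5: 3, 7: 8, 9: 20, 11: 8, 13: 9, 15: 7, 17: 4, 19: 1, 21: 1, 23: 0, 25: 1, 27: 4, 29: 3, 31: 0, 33: 1}
```

Emit:
play_rows(plan=[{"tx": 0,"ty": -0.03,"tz": 0.7,"wx": 0,"wy": 0,"wz": 0,"claw": 0},{"tx": 0,"ty": 0,"tz": 0.7,"wx": 0,"wy": 0,"wz": 0,"claw": 0},{"tx": 0,"ty": 0,"tz": 0.3,"wx": 0,"wy": 0,"wz": 0,"claw": 0},{"tx": 0,"ty": 0,"tz": 0,"wx": 0,"wy": 0,"wz": 0,"claw": 0},{"tx": 0,"ty": 0,"tz": 0,"wx": 0,"wy": 0,"wz": 0,"claw": 0},{"tx": 0,"ty": 0,"tz": 0,"wx": 0,"wy": 0,"wz": 0,"claw": 0.7},{"tx": 0,"ty": 0,"tz": 0,"wx": 0,"wy": 0,"wz": 0,"claw": 0.7},{"tx": 0,"ty": 0,"tz": 0,"wx": 0,"wy": 0,"wz": 0,"claw": 0.7},{"tx": 0,"ty": 0,"tz": 0,"wx": 0,"wy": 0,"wz": 0,"claw": 0.7},{"tx": 0,"ty": 0,"tz": 0,"wx": 0,"wy": 0,"wz": 0,"claw": 0.7}], force=30)

```text
time_s: 17.52
tool_pos: [0.4148, -0.3546, 0.0337]
ee_rot: [[0.334, 0.942, 0.004], [0.942, -0.334, -0.002], [-0.0, 0.004, -1.0]]
force: [4.7, -3.4, 3.1]
finger_gap: 0.0322
finger_force: 30.3
```

Emit:
play_rows(plan=[{"tx": 0,"ty": 0.06,"tz": 0,"wx": 0,"wy": 0,"wz": 0,"claw": 0.7},{"tx": 0,"ty": 0,"tz": 0,"wx": 0,"wy": 0,"wz": 0.5,"claw": 0.7},{"tx": 0,"ty": 0,"tz": 0,"wx": 0,"wy": 0,"wz": 1,"claw": 0.7},{"tx": 0,"ty": 0,"tz": -0.01,"wx": 0,"wy": 0,"wz": 1,"claw": 0.7},{"tx": 0,"ty": 0,"tz": 0,"wx": 0,"wy": 0,"wz": 1,"claw": 0.7},{"tx": 0,"ty": 0,"tz": 0,"wx": 0,"wy": 0,"wz": 1,"claw": 0.7},{"tx": 0,"ty": 0,"tz": -0.01,"wx": 0,"wy": 0,"wz": 1,"claw": 0.7},{"tx": 0,"ty": 0,"tz": 0,"wx": 0,"wy": 0,"wz": 0.5,"claw": 0.7},{"tx": 0,"ty": 0,"tz": 0,"wx": 0,"wy": 0,"wz": 0,"claw": 0.7},{"tx": 0,"ty": 0,"tz": 0,"wx": 0,"wy": 0,"wz": 0,"claw": 0.7}])

```text
time_s: 18.77
tool_pos: [0.4144, -0.3543, 0.0336]
ee_rot: [[0.76, 0.65, 0.0], [0.65, -0.76, 0.0], [0.0, -0.0, -1.0]]
force: [1.6, -0.2, 5.8]
finger_gap: 0.0318
finger_force: 30.4
```

```bash
python3 - <<'E'
from h import *
delta([.4126,-.3536,.03],40.45)
bubble2("scene")
E
```

```text
t 18.77 pos [ 0.4144 -0.3543  0.0336] psi 40.53 z [ 2.e-04  3.e-04 -1.e+00] q7 -0.51 F [ 1.6 -0.2  5.8] gap 0.0318
shift units [-0.03 -0.06  0.12]
turn units [-0.   -0.    0.02]
scene vial x [-32.1  31.3] y 35.9 bubble n 362 mean 14.5 span [ 5.9 22.7]
 dark {-35: 0, -33: 11, -31: 1, -29: 1, -27: 4, -25: 2, -23: 2, -21: 4, -19: 10, -17: 8, -15: 7, -13: 2, -11: 4, -9: 2, -7: 1, -5: 3, -3: 2, -1: 2, 1: 1, 3: 1, 5: 6, 7: 7, 9: 13, 11: 6, 13: 8, 15: 7, 17: 4, 19: 0, 21: 2, 23: 0, 25: 1, 27: 1, 29: 2, 31: 3, 33: 1}
```

Emit:
play_rows(plan=[{"tx": 0,"ty": 0,"tz": -0.03,"wx": 0,"wy": 0,"wz": 1,"claw": 0.7},{"tx": 0,"ty": 0,"tz": 0,"wx": 0,"wy": 0,"wz": 1,"claw": 0.7},{"tx": 0,"ty": 0,"tz": -0.01,"wx": 0,"wy": 0,"wz": 1,"claw": 0.7},{"tx": 0,"ty": 0,"tz": 0,"wx": 0,"wy": 0,"wz": 1,"claw": 0.7},{"tx": 0,"ty": 0,"tz": 0,"wx": 0,"wy": 0,"wz": 1,"claw": 0.7},{"tx": 0,"ty": 0,"tz": -0.01,"wx": 0,"wy": 0,"wz": 1,"claw": 0.7},{"tx": 0,"ty": 0,"tz": 0,"wx": 0,"wy": 0,"wz": 1,"claw": 0.7},{"tx": 0,"ty": 0,"tz": 0,"wx": 0,"wy": 0,"wz": 1,"claw": 0.7},{"tx": 0,"ty": 0,"tz": -0.01,"wx": 0,"wy": 0,"wz": 1,"claw": 0.7},{"tx": 0,"ty": 0,"tz": 0,"wx": 0,"wy": 0,"wz": 1,"claw": 0.7}])

```text
time_s: 20.08
tool_pos: [0.4144, -0.3532, 0.0339]
ee_rot: [[0.986, -0.167, -0.001], [-0.167, -0.986, 0.002], [-0.001, -0.002, -1.0]]
force: [5.8, -0.2, -9.6]
finger_gap: 0.0321
finger_force: 30.9
```

Emit:
play_rows(plan=[{"tx": 0,"ty": 0,"tz": 0,"wx": 0,"wy": 0,"wz": 1,"claw": 0.7},{"tx": 0,"ty": 0,"tz": -0.01,"wx": 0,"wy": 0,"wz": 1,"claw": 0.7},{"tx": 0,"ty": 0,"tz": 0,"wx": 0,"wy": 0,"wz": 1,"claw": 0.7},{"tx": 0,"ty": 0,"tz": 0,"wx": 0,"wy": 0,"wz": 1,"claw": 0.7},{"tx": 0,"ty": 0,"tz": 0,"wx": 0,"wy": 0,"wz": 0,"claw": 0.7},{"tx": 0,"ty": 0,"tz": 0,"wx": 0,"wy": 0,"wz": 0,"claw": 0.7},{"tx": 0,"ty": 0,"tz": 0,"wx": 0,"wy": 0,"wz": 0,"claw": 0.7},{"tx": 0,"ty": 0,"tz": 0,"wx": 0,"wy": 0,"wz": 0,"claw": 0.7},{"tx": 0,"ty": 0,"tz": 0,"wx": 0,"wy": 0,"wz": 0,"claw": 0.7},{"tx": 0,"ty": 0,"tz": 0,"wx": 0,"wy": 0,"wz": 0,"claw": 0.7}])

```text
time_s: 21.32
tool_pos: [0.4146, -0.3528, 0.0339]
ee_rot: [[0.871, -0.491, -0.001], [-0.491, -0.871, 0.003], [-0.002, -0.002, -1.0]]
force: [5.9, 0.3, -11.4]
finger_gap: 0.0319
finger_force: 31.1
```

```bash
python3 - <<'E'
from h import *
delta([.4126,-.3536,.03],40.45)
bubble2("scene")
E
```

```text
t 21.32 pos [ 0.4146 -0.3528  0.0339] psi -29.43 z [-9.0e-04  2.9e-03 -1.0e+00] q7 -1.37 F [  5.9   0.3 -11.4] gap 0.0319
shift units [-0.05  0.05  0.13]
turn units [-4.000e-02  1.000e-02 -1.398e+01]
scene vial x [-31.3  31.6] y 35.6 bubble n 404 mean 5.0 span [-3.2 13.4]
 dark {-35: 0, -33: 7, -31: 1, -29: 0, -27: 0, -25: 0, -23: 0, -21: 4, -19: 8, -17: 4, -15: 3, -13: 6, -11: 0, -9: 0, -7: 0, -5: 0, -3: 0, -1: 0, 1: 0, 3: 0, 5: 0, 7: 1, 9: 4, 11: 2, 13: 4, 15: 8, 17: 3, 19: 0, 21: 0, 23: 0, 25: 0, 27: 0, 29: 0, 31: 0, 33: 0}
```

Emit:
play_rows(plan=[{"tx": 0,"ty": 0,"tz": 0.03,"wx": 0,"wy": 0,"wz": 0.5,"claw": 0.7},{"tx": 0,"ty": 0,"tz": 0,"wx": 0,"wy": 0,"wz": 1,"claw": 0.7},{"tx": 0,"ty": 0,"tz": 0,"wx": 0,"wy": 0,"wz": 1,"claw": 0.7},{"tx": 0,"ty": 0,"tz": 0,"wx": 0,"wy": 0,"wz": 1,"claw": 0.7},{"tx": 0,"ty": 0,"tz": 0,"wx": 0,"wy": 0,"wz": 1,"claw": 0.7},{"tx": 0,"ty": 0,"tz": 0,"wx": 0,"wy": 0,"wz": 1,"claw": 0.7},{"tx": 0,"ty": 0,"tz": 0,"wx": 0,"wy": 0,"wz": 1,"claw": 0.7},{"tx": 0,"ty": 0,"tz": 0,"wx": 0,"wy": 0,"wz": 1,"claw": 0.7},{"tx": 0,"ty": 0,"tz": 0,"wx": 0,"wy": 0,"wz": 1,"claw": 0.7},{"tx": 0,"ty": 0,"tz": 0,"wx": 0,"wy": 0,"wz": 0,"claw": 0.7}])

```text
time_s: 22.62
tool_pos: [0.4155, -0.3526, 0.0338]
ee_rot: [[0.309, -0.951, 0.0], [-0.951, -0.309, 0.002], [-0.002, -0.001, -1.0]]
force: [6.3, 2.0, -5.6]
finger_gap: 0.0318
finger_force: 31.7
```

Emit:
play_rows(plan=[{"tx": 0,"ty": 0,"tz": 0,"wx": 0,"wy": 0,"wz": 0,"claw": 0.4},{"tx": 0,"ty": 0,"tz": 0,"wx": 0,"wy": 0,"wz": 0,"claw": 0.3},{"tx": 0,"ty": 0,"tz": 0,"wx": 0,"wy": 0,"wz": 0,"claw": 0.3},{"tx": 0,"ty": 0,"tz": 0,"wx": 0,"wy": 0,"wz": 0,"claw": 0.3},{"tx": 0,"ty": 0,"tz": 0,"wx": 0,"wy": 0,"wz": 0,"claw": 0.3},{"tx": 0,"ty": 0,"tz": 0,"wx": 0,"wy": 0,"wz": 0,"claw": 0.3},{"tx": 0,"ty": 0,"tz": 0,"wx": 0,"wy": 0,"wz": 0,"claw": 0.3},{"tx": 0,"ty": 0,"tz": 0,"wx": 0,"wy": 0,"wz": 0,"claw": 0.3}])

```text
time_s: 23.62
tool_pos: [0.4138, -0.3541, 0.0344]
ee_rot: [[0.308, -0.951, -0.001], [-0.951, -0.308, 0.001], [-0.001, 0.001, -1.0]]
force: [-0.4, 0.1, -1.3]
finger_gap: 0.0597
finger_force: 0.0
```

```bash
python3 - <<'E'
from h import *
delta([.4126,-.3536,.03],40.45)
bubble2("scene",save="pics/c6.png"); bubble2("top") 
E
```

```text
t 23.62 pos [ 0.4138 -0.3541  0.0344] psi -72.05 z [-1.e-03  8.e-04 -1.e+00] q7 -1.89 F [-0.4  0.1 -1.3] gap 0.0597
shift units [-0.03  0.03  0.15]
turn units [-1.00e-02  2.00e-02 -2.25e+01]
scene vial x [-31.1  31.8] y 35.5 bubble n 403 mean 0.5 span [-7.6  8.9]
 dark {-35: 0, -33: 9, -31: 4, -29: 0, -27: 0, -25: 0, -23: 0, -21: 2, -19: 3, -17: 1, -15: 0, -13: 2, -11: 0, -9: 0, -7: 0, -5: 0, -3: 0, -1: 0, 1: 0, 3: 0, 5: 0, 7: 0, 9: 0, 11: 1, 13: 3, 15: 10, 17: 3, 19: 0, 21: 0, 23: 0, 25: 0, 27: 0, 29: 0, 31: 0, 33: 0}
top vial x [ 0.9 33.8] y 29.7 bubble n 67 mean 8.0 span [ 5.8 10. ]
 dark {-35: 0, -33: 0, -31: 0, -29: 0, -27: 0, -25: 0, -23: 0, -21: 0, -19: 0, -17: 0, -15: 0, -13: 0, -11: 0, -9: 0, -7: 0, -5: 0, -3: 0, -1: 2, 1: 25, 3: 23, 5: 15, 7: 15, 9: 13, 11: 19, 13: 25, 15: 39, 17: 23, 19: 16, 21: 18, 23: 22, 25: 17, 27: 19, 29: 18, 31: 13, 33: 26}
```

View pics/c6.png

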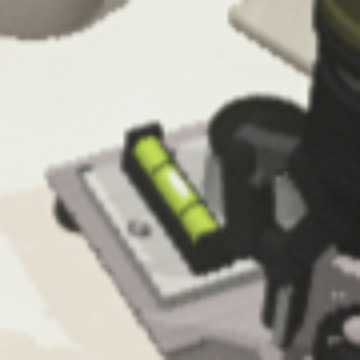

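The crop shows the bubble centre at (177,184). The lines are at (160,162) and (193,207), midpoint (176.5,184.5), so it is centred. Next I lift off and go to press the pad.

Emit:
play_rows(plan=[{"tx": 0,"ty": 0,"tz": -0.5,"wx": 0,"wy": 0,"wz": 0,"claw": 0.2},{"tx": 0,"ty": 0,"tz": -1,"wx": 0,"wy": 0,"wz": 0,"claw": 0.2},{"tx": 0,"ty": 0,"tz": -1,"wx": 0,"wy": 0,"wz": 0,"claw": 0.2},{"tx": 0,"ty": 0,"tz": -0.7,"wx": 0,"wy": 0,"wz": 0,"claw": 0.5},{"tx": 0,"ty": 0,"tz": 0,"wx": 0,"wy": 0,"wz": 0,"claw": 1},{"tx": 0,"ty": 0,"tz": 0,"wx": 0,"wy": 0,"wz": 0,"claw": 1}])

```text
time_s: 24.48
tool_pos: [0.4137, -0.3539, 0.1303]
ee_rot: [[0.308, -0.951, -0.001], [-0.951, -0.308, 0.001], [-0.001, 0.001, -1.0]]
force: [0.0, -0.1, 0.2]
finger_gap: 0.014
finger_force: 0.0
```

```bash
python3 - <<'E'
from h import *
delta([.513,-.4016,.09])
E
```

```text
t 24.48 pos [ 0.4137 -0.3539  0.1303] psi -72.04 z [-0.001   0.0011 -1.    ] q7 -1.95 F [ 0.  -0.1  0.2] gap 0.014
shift units [ 2.53 -2.66  1.34]
```

Emit:
play_rows(plan=[{"tx": 0.85,"ty": -0.89,"tz": 0,"wx": 0,"wy": 0,"wz": 0,"claw": 1},{"tx": 0.84,"ty": -0.89,"tz": 0,"wx": 0,"wy": 0,"wz": 0,"claw": 1},{"tx": 0.84,"ty": -0.88,"tz": 0,"wx": 0,"wy": 0,"wz": 0,"claw": 1},{"tx": 0,"ty": 0,"tz": 0.7,"wx": 0,"wy": 0,"wz": 0,"claw": 1},{"tx": 0,"ty": 0,"tz": 0.65,"wx": 0,"wy": 0,"wz": 0,"claw": 1},{"tx": 0,"ty": 0,"tz": 0,"wx": 0,"wy": 0,"wz": 0,"claw": 1},{"tx": 0,"ty": 0,"tz": 0,"wx": 0,"wy": 0,"wz": 0,"claw": 1},{"tx": 0,"ty": 0,"tz": 0,"wx": 0,"wy": 0,"wz": 0,"claw": 1}])

```text
time_s: 25.48
tool_pos: [0.5134, -0.4021, 0.0906]
ee_rot: [[0.308, -0.951, 0.0], [-0.951, -0.308, 0.0], [-0.0, -0.0, -1.0]]
force: [-1.4, -0.6, 0.6]
finger_gap: 0.0001
finger_force: 0.0
```

Emit:
play_rows(plan=[{"tx": 0,"ty": 0,"tz": 0.2,"wx": 0,"wy": 0,"wz": 0,"claw": 1},{"tx": 0,"ty": 0,"tz": 0.15,"wx": 0,"wy": 0,"wz": 0,"claw": 1},{"tx": 0,"ty": 0,"tz": 0,"wx": 0,"wy": 0,"wz": 0,"claw": 1},{"tx": 0,"ty": 0,"tz": 0,"wx": 0,"wy": 0,"wz": 0,"claw": 1}])

```text
time_s: 25.98
tool_pos: [0.5132, -0.4018, 0.0793]
ee_rot: [[0.308, -0.951, -0.001], [-0.951, -0.308, 0.001], [-0.001, 0.001, -1.0]]
force: [0.3, -0.8, -0.2]
finger_gap: -0.0003
finger_force: 0.0
```

```bash
python3 - <<'E'
from h import *
delta([.513,-.4016,.0745]); bubble2()
E
```

```text
t 25.98 pos [ 0.5132 -0.4018  0.0793] psi -72.05 z [-1.e-03  8.e-04 -1.e+00] q7 -1.98 F [ 0.3 -0.8 -0.2] gap -0.0003
shift units [-0.01  0.    0.16]
scene vial x [-30.9  31.6] y 35.6 bubble n 396 mean 0.5 span [-7.5  8.8]
 dark {-35: 0, -33: 3, -31: 5, -29: 0, -27: 0, -25: 0, -23: 0, -21: 2, -19: 3, -17: 2, -15: 0, -13: 2, -11: 0, -9: 0, -7: 0, -5: 0, -3: 0, -1: 0, 1: 0, 3: 0, 5: 1, 7: 1, 9: 2, 11: 1, 13: 2, 15: 7, 17: 1, 19: 0, 21: 0, 23: 0, 25: 0, 27: 0, 29: 0, 31: 0, 33: 0}
```

Emit:
play_rows(plan=[{"tx": 0,"ty": 0,"tz": 0.1,"wx": 0,"wy": 0,"wz": 0,"claw": 1},{"tx": 0,"ty": 0,"tz": 0,"wx": 0,"wy": 0,"wz": 0,"claw": 1},{"tx": 0,"ty": 0,"tz": 0,"wx": 0,"wy": 0,"wz": 0,"claw": 1}])

```text
time_s: 26.4
tool_pos: [0.5131, -0.4018, 0.0762]
ee_rot: [[0.308, -0.951, -0.001], [-0.951, -0.308, 0.001], [-0.001, 0.001, -1.0]]
force: [-0.7, -0.1, -0.0]
finger_gap: 0.0002
finger_force: 0.0
```

Emit:
play_rows(plan=[{"tx": 0,"ty": 0,"tz": 0.05,"wx": 0,"wy": 0,"wz": 0,"claw": 1},{"tx": 0,"ty": 0,"tz": 0,"wx": 0,"wy": 0,"wz": 0,"claw": 1},{"tx": 0,"ty": 0,"tz": 0,"wx": 0,"wy": 0,"wz": 0,"claw": 1}])

```text
time_s: 26.78
tool_pos: [0.5131, -0.4018, 0.0748]
ee_rot: [[0.308, -0.951, -0.001], [-0.951, -0.308, 0.001], [-0.001, 0.001, -1.0]]
force: [-0.1, -0.6, 0.7]
finger_gap: 0.0003
finger_force: 0.0
```

Emit:
play_rows(plan=[{"tx": 0,"ty": 0,"tz": 0.03,"wx": 0,"wy": 0,"wz": 0,"claw": 1},{"tx": 0,"ty": 0,"tz": 0,"wx": 0,"wy": 0,"wz": 0,"claw": 1},{"tx": 0,"ty": 0,"tz": 0,"wx": 0,"wy": 0,"wz": 0,"claw": 1}])

```text
time_s: 27.15
tool_pos: [0.5132, -0.4019, 0.0742]
ee_rot: [[0.308, -0.951, -0.001], [-0.951, -0.308, 0.001], [-0.001, 0.0, -1.0]]
force: [-0.4, 1.0, 3.9]
finger_gap: -0.0
finger_force: 2.0
```

Emit:
play_rows(plan=[{"tx": 0,"ty": 0,"tz": 0.03,"wx": 0,"wy": 0,"wz": 0,"claw": 1},{"tx": 0,"ty": 0,"tz": 0,"wx": 0,"wy": 0,"wz": 0,"claw": 1},{"tx": 0,"ty": 0,"tz": 0,"wx": 0,"wy": 0,"wz": 0,"claw": 1},{"tx": 0,"ty": 0,"tz": 0,"wx": 0,"wy": 0,"wz": 0,"claw": 1}])

```text
time_s: 27.65
tool_pos: [0.5132, -0.4019, 0.0741]
ee_rot: [[0.308, -0.951, -0.0], [-0.951, -0.308, 0.001], [-0.001, 0.0, -1.0]]
force: [-2.3, 2.0, 11.5]
finger_gap: -0.0005
finger_force: 5.3
```

Pressing at 11.5 N. I'll let the bubble settle and check it under load.

Emit:
play_rows(plan=[{"tx": 0,"ty": 0,"tz": 0,"wx": 0,"wy": 0,"wz": 0,"claw": 1},{"tx": 0,"ty": 0,"tz": 0,"wx": 0,"wy": 0,"wz": 0,"claw": 1},{"tx": 0,"ty": 0,"tz": 0,"wx": 0,"wy": 0,"wz": 0,"claw": 1},{"tx": 0,"ty": 0,"tz": 0,"wx": 0,"wy": 0,"wz": 0,"claw": 1},{"tx": 0,"ty": 0,"tz": 0,"wx": 0,"wy": 0,"wz": 0,"claw": 1},{"tx": 0,"ty": 0,"tz": 0,"wx": 0,"wy": 0,"wz": 0,"claw": 1},{"tx": 0,"ty": 0,"tz": 0,"wx": 0,"wy": 0,"wz": 0,"claw": 1},{"tx": 0,"ty": 0,"tz": 0,"wx": 0,"wy": 0,"wz": 0,"claw": 1}])

```text
time_s: 28.65
tool_pos: [0.5132, -0.4019, 0.0741]
ee_rot: [[0.308, -0.951, -0.0], [-0.951, -0.308, 0.001], [-0.001, -0.0, -1.0]]
force: [-2.1, 2.3, 11.1]
finger_gap: -0.0
finger_force: 5.3
```

```bash
python3 - <<'E'
from h import *
delta([.513,-.4016,.0745]); bubble2(save="pics/c7.png"); im,d=restfit(.029,.04)
E
```

```text
t 28.65 pos [ 0.5132 -0.4019  0.0741] psi -72.05 z [-2.e-04  5.e-04 -1.e+00] q7 -1.97 F [-2.1  2.3 11.1] gap -0.0
shift units [-0.01  0.   -0.01]
scene vial x [-30.9  31.7] y 35.6 bubble n 403 mean 0.6 span [-7.5  8.9]
 dark {-35: 0, -33: 6, -31: 5, -29: 0, -27: 0, -25: 0, -23: 0, -21: 2, -19: 3, -17: 1, -15: 0, -13: 1, -11: 0, -9: 0, -7: 0, -5: 0, -3: 0, -1: 0, 1: 0, 3: 0, 5: 0, 7: 1, 9: 1, 11: 1, 13: 2, 15: 8, 17: 2, 19: 0, 21: 0, 23: 0, 25: 0, 27: 0, 29: 0, 31: 0, 33: 1}
n 111 x -47.2 -25.0 ymax -26.1 rect [array([ 470. , -416.1]), array([31.2, 19.4]), np.float64(80.3)]
plane [9.80000e-02 2.08000e-02 3.91282e+01]
```

View pics/c7.png

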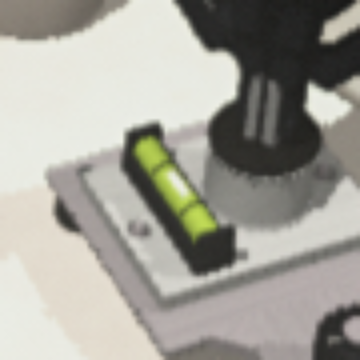

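The crop shows the closed fingers on the middle of the pad. The bubble is at (178,184) between the lines at (160,162) and (193,207), so I'm handing in.

```bash
python3 -c "
from workcell import bot
print(bot.hand_in())"
```

```text
the job is handed in; nothing more can be done
None
```

The rest is home on both pegs, the bubble is centred between its lines, and the arm is still pressing the pad with about 11 N; I handed the job in at about 29 s, and no verdict was returned.

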